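Find the tool-rack spring that still holds and stow the grate scraper in its slot

ROBOT

A 6-joint arm with a two-finger parallel gripper is mounted at the origin on the work surface. World frame = base frame: x ahead of the robot, y to its left, z up, the work surface at z = 0. Lengths are in m, angles in degrees, forces in N, time in s.
With the tool pointing down it reaches from about 0.275 to 0.825 m from the base axis. Payload 4.9 kg.
Tool frame: the origin (TCP) lies between the finger pads; the fingertips stand 14 mm ahead of it and the grasp point (between the pads) lies 5 mm behind it (tcp_to_tips is the distance from the TCP to the fingertips, in m); z points along the fingers, y is the direction in which the jaws open and shut (so a half turn about z gives the same grasp; the last joint's range is limited). The gripper opens to 85 mm and grips with 20 to 120 N. Pads are 22 mm wide; open, the fingers measure 114 mm over their backs; the gripper's body (76 mm by 85 mm) begins 54 mm behind the grasp point. The pads swing forward as they close: fully open they stand 13 mm farther back than shut.
Start: joints at [55.852, 18.69, -11.035, 60.275, 0, 82.311], TCP at [0.245, 0.492, 0.245] pointing down, gripper open.
Joint ranges: [-152.03, 152.03], [-55.5, 102.48], [-74.3, 77.21], [-110.64, 120.58], [-84.22, 78.4], [-180, 180]. Speed limits (degrees/s): [147.25, 147.25, 180, 180, 180, 180].

INTERFACE

Orientations are given as a 3x3 rotation matrix whose columns are the frame's x, y, z axes.
In Python, from cell import * gives the robot as it stands. The module is installed in compiled form; this text tells all that it offers.
- The arm moves only by the tool play_rows, never from a script. Its argument "moves" is a list of rows, each a list of 4 numbers: the shift along the world's x, y, z in m, then the turn about the world's z in degrees. In form: [[dx, dy, dz, turn], ...]. A call has 1 to 20 rows; each row is the pose to reach, as a shift and turn from the pose measured when the call began; what a row does not reach only later rows make up. A row lasts 1/8 s, in which the tool goes at most 62.5 mm and 10.7 degrees, less where a joint would pass 70% of its speed; a pose out of reach is approached as far as the arm can. A call with a gripper value outside its range is refused whole. "claw" is the opening, from 0 (shut) to 1 (fully open), set as the call begins (left out, the last holds). The fingers move at their own pace and stop on an object; "force" is the grip in N (left out, the last holds). Time passes only in rows, so rows that repeat a pose let the fingers close. It gives the time, the measured TCP pose, the force and the opening at its end, in the units of the state.
- read_state(): the state, without advancing time (a new reading comes with each control period).
- capture(name): name is "scene" or "side" or "wrist"; returns a dict with "frame" (400x640x3 uint8, blue, green, red), "range_z" (400x640 float32, m along the optical axis (not along the pixel's ray), 0 where there is no reading), "intrinsics" (3x3 intrinsics, pixels), "view" (4x4, takes a point from world to camera coordinates). Camera axes: x right, y down, z forward; pixel columns grow to the right and rows downward; lengths in m; the calibration is good to about 2 mm. A picture is of the moment at which its call begins.
- hand_in(): hands the job in, once; it reports no verdict.
The state is a dict: "t": time; "joint_positions": joint angles; "qd": joint speeds; "joint_efforts": joint torques, N m; "ee_pos": TCP position; "tcp_rot": TCP orientation; "contact_force": force on the tool from outside, world axes, zero at the start; "ft_torque": the same for the moment, N m; "gripper_width": finger opening in m.
Only numpy, scipy, OpenCV 4.12 (cv2) and the standard library are available. Lean on these libraries where they do the work, as an engineer would, in place of code of your own. Each camera call takes 0.05 s, during which the arm holds its last target.

TASK

Two of the three leaf springs in the porch tool rack have gone slack: working from left to right as the robot sees them, press each spring's free tip back gently until it meets the stop bar, without forcing it, to feel which one still has its strength. Then take the wooden grate scraper out of the drying block, push it upright and fully home into the slot with the strongest spring, let go, and leave everything else undisturbed.

Things in the scene. Friction and masses are not known exactly. Their poses are not given: they have to be found in the camera images.
- rack: Fixed oak tool rack, 82 deep x 262 long x 128 high (mm; so all sizes), origin at its underside: x = 0 is the inner face of its front board, y = 0 its middle. x points from the front board back to the stop bar (away from the robot), y along the row of slots to the robot's left, z up. Three equal slots, left (+y), middle, right (-y), 84 apart, 76 wide between 8 mm dividers; boards 78 high
- lead_in (a point): Upper edge of the folded steel lead-in strip over the rack's front board, middle of the row, 93 high and 9 in front of the board's inner face: the mouth of the slots is between this strip and the springs
- stop_bar (a point): Middle of the front face of the flat steel stop bar behind the springs' tips, 117 high, 34 behind the front board's inner face; bar 18 tall, 5 thick. A tab meets it after moving back 18 mm. The push-back at the tab grows evenly with its travel, to about 5 N at the stop for the strong spring, 1 to 2 N for a slack one; over 20 N on a spring spoils it
- tip_left (a point): Centre of the free tab of the left spring (rack y = +84 mm), 119.5 above the table, 15 behind the front board's inner face at rest; it moves with the spring, along the rack's +x when pressed. Tab 24 wide, 1.6 thick, from 108 to 131 above the table, leaning 0.19 rad to the robot at rest
- tip_middle (a point): Centre of the free tab of the middle spring (rack y = 0 mm), 119.5 above the table, 15 behind the front board's inner face at rest; it moves with the spring, along the rack's +x when pressed. Tab 24 wide, 1.6 thick, from 108 to 131 above the table, leaning 0.19 rad to the robot at rest
- tip_right (a point): Centre of the free tab of the right spring (rack y = -84 mm), 119.5 above the table, 15 behind the front board's inner face at rest; it moves with the spring, along the rack's +x when pressed. Tab 24 wide, 1.6 thick, from 108 to 131 above the table, leaning 0.19 rad to the robot at rest
- leaf_left: The left retaining spring: stainless strip 24 wide, clamped at its foot (its origin, 22 above the table, 18 behind the front board's inner face; y axis along the slots), leaning forward to a knee 70 high, 2 from the front board, then flaring back to the free tab; the knee holds a tool against the front board. The three look alike; which is strong changes every time
- leaf_middle: The middle retaining spring: stainless strip 24 wide, clamped at its foot (its origin, 22 above the table, 18 behind the front board's inner face; y axis along the slots), leaning forward to a knee 70 high, 2 from the front board, then flaring back to the free tab; the knee holds a tool against the front board. The three look alike; which is strong changes every time
- leaf_right: The right retaining spring: stainless strip 24 wide, clamped at its foot (its origin, 22 above the table, 18 behind the front board's inner face; y axis along the slots), leaning forward to a knee 70 high, 2 from the front board, then flaring back to the free tab; the knee holds a tool against the front board. The three look alike; which is strong changes every time
- slot_left (a point): Floor of the left slot, where the middle of the scraper's foot belongs (4 mm behind the inner face of the front board, 12 above the table); axes as the rack's
- slot_middle (a point): Floor of the middle slot, where the middle of the scraper's foot belongs (4 mm behind the inner face of the front board, 12 above the table); axes as the rack's
- slot_right (a point): Floor of the right slot, where the middle of the scraper's foot belongs (4 mm behind the inner face of the front board, 12 above the table); axes as the rack's
- scraper_grip (a point): Centre of the handle of the wooden grate scraper, 160 mm above its foot: a paddle of about 100 g, 191 tall, upright in the drying block. Blade 56 wide (its y) x 8 thick (its x), 129 tall, the lowest 14 mm tapering to 4 thick at the foot; above it the handle, 30 wide (y) x 20 thick (x), 62 tall. Either face may go to the front
- scraper: The same scraper; origin at the middle of its foot, z up along it. In the slot it stands with its x along the rack's x. Pushing it home past the knee of the strong spring takes some 5 to 10 N downwards, of a slack one less
- drying_block: Fixed oak block 90 (x) x 110 (y) x 50 high, origin at the centre of its underside; in its top a slot 9.5 x 57.5, 44 deep, along its y axis, in which the scraper stands (foot 6 mm above the table)
- crock: Bystander, to be left alone: lidded black ceramic crock, 112 across, 135 high (mm); origin on its underside
- tumbler: Bystander, to be left alone: clear acrylic tumbler upside down, 76 across, 110 high (mm); origin on its underside
- meat_hook: Bystander, to be left alone: steel meat hook lying flat, about 130 long (mm); origin on its underside
- tongs: Bystander, to be left alone: steel tongs lying, about 240 long, 24 high (mm); origin on its underside
- salt_shaker: Bystander, to be left alone: glass salt shaker, 44 across, 75 high (mm); origin on its underside
- sauce_cup: Bystander, to be left alone: small steel sauce cup, 68 across, 35 high (mm); origin on its underside
- basting_brush: Bystander, to be left alone: basting brush lying, 200 long (mm); origin on its underside
Not all that is in view belongs to the job. Leave any black or turquoise look-alike of the scraper alone.

How it is judged:
By the outcome, as a careful person would: the job done as asked, in the order asked, and still so for the second after the job is handed in, with the robot touching nothing.
It also fails if it takes over 72 s, if anything falls off the work surface, if the arm or the gripper's body presses on something with over 40 N, if the wrist force passes 120 N, or if a joint passes its speed limit or range.

## Working session

There is one attempt and no reset: what is moved stays moved. The work goes in short steps, Python scripts to look and compute and a tool call to move; the robot and the scene stay as the last step left them, time stands still between calls to the robot, and variables do not carry over. Pictures are saved under pics/ and viewed, and the job is handed in when it is done.

Besides the shell and the picture viewer there is one more tool, called after "Request:" as name(argument=value, ...), one argument or row to a line, values as JSON. play_rows: Moves the arm, as the interface text tells. Its arguments: {"type":"object","properties":{"moves":{"type":"array","items":{"type":"array","items":{"type":"number"}}},"claw":{"type":"number"},"force":{"type":"number"}},"required":["moves"]}

```bash
mkdir -p pics; cat > h.py <<'E'
from cell import *
import numpy as np, cv2
def save(name,fn):
    c=capture(name); cv2.imwrite('pics/'+fn+'.png',c['frame']); np.savez(''+fn+'.npz',**c); return c
def load(fn): return dict(np.load(''+fn+'.npz'))
def ray(c,u,v):
    K=c['intrinsics'];T=np.linalg.inv(c['view']);d=T[:3,:3]@np.linalg.inv(K)@np.array([u,v,1.]);return T[:3,3],d
def onz(c,u,v,z):
    o,d=ray(c,u,v);return o+d*(z-o[2])/d[2]
def pt(c,u,v):
    o,d=ray(c,u,v);return o+d*float(c['range_z'][int(v),int(u)])
def proj(c,p):
    q=c['view']@np.array([*p,1.]);q=c['intrinsics']@q[:3];return q[:2]/q[2]
def cloud(c):
    K=c['intrinsics'];T=np.linalg.inv(c['view']);v,u=np.mgrid[:400,:640]
    d=np.stack([u,v,np.ones_like(u)],-1)@np.linalg.inv(K).T*c['range_z'][...,None]
    return d@T[:3,:3].T+T[:3,3]
E
python3 - <<'E'
from h import *
for n in ['scene','side','wrist']:
    c=save(n,n+'0'); print(n,np.linalg.inv(c['view'])[:3].round(3).tolist(),c['intrinsics'].round(1).tolist())
print(read_state())
E
```

```text
scene [[0.695, 0.571, -0.436, 1.023], [0.719, -0.556, 0.417, -0.347], [-0.004, -0.603, -0.797, 0.945]] [[363.8, 0.0, 315.3], [0.0, 363.8, 197.5], [0.0, 0.0, 1.0]]
side [[0.94, -0.224, 0.258, 0.254], [-0.342, -0.621, 0.705, -0.768], [0.002, -0.751, -0.66, 0.93]] [[438.4, 0.0, 318.7], [0.0, 438.4, 200.8], [0.0, 0.0, 1.0]]
wrist [[0.445, 0.852, 0.277, 0.173], [0.895, -0.423, -0.14, 0.528], [-0.002, 0.31, -0.951, 0.373]] [[305.6, 0.0, 315.3], [0.0, 305.6, 196.9], [0.0, 0.0, 1.0]]
{'t': 0.15, 'joint_positions': array([ 5.58510450e+01,  1.87254345e+01, -1.10773185e+01,  6.02763206e+01,
       -3.67115713e-04,  8.23108669e+01]), 'qd': array([ 0.06103087, -0.16661689,  0.13236257,  0.04017467, -0.00751899,
       -0.11042256]), 'joint_efforts': array([ 3.82503540e-04, -4.43702459e+01,  2.62665206e+01,  1.04572327e-02,
       -1.12774974e-04, -6.95391265e-06]), 'ee_pos': array([0.24481477, 0.4920353 , 0.24466322]), 'tcp_rot': array([[-8.95246966e-01,  4.45569610e-01, -7.69407776e-04],
       [ 4.45570238e-01,  8.95246251e-01, -1.14573594e-03],
       [ 1.78304310e-04, -1.36854183e-03, -9.99999048e-01]]), 'contact_force': array([ 0.3212255 ,  0.29983738, -0.03803064]), 'ft_torque': array([-0.01131855,  0.03675041, -0.04486435]), 'gripper_width': 0.08529597780325916}
```

View pics/scene0.png

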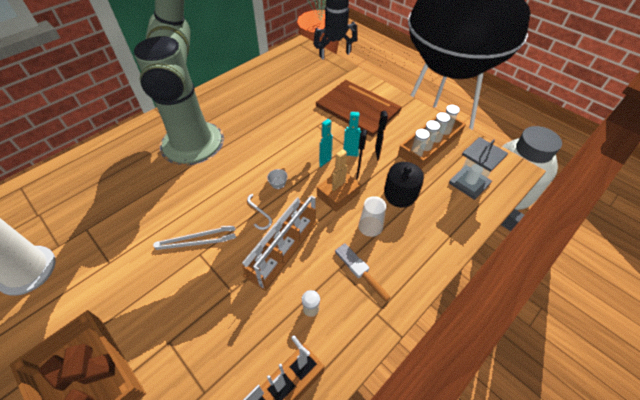

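View pics/side0.png

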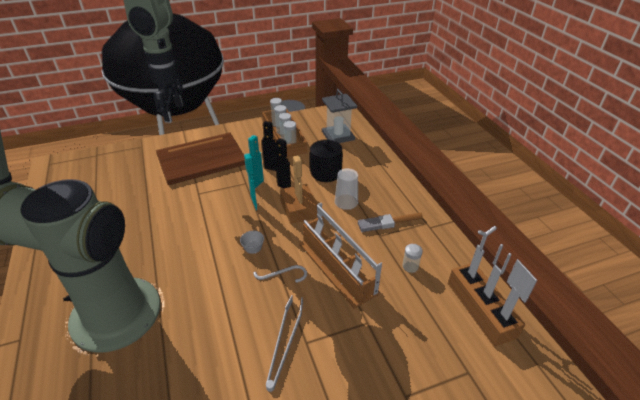

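View pics/wrist0.png

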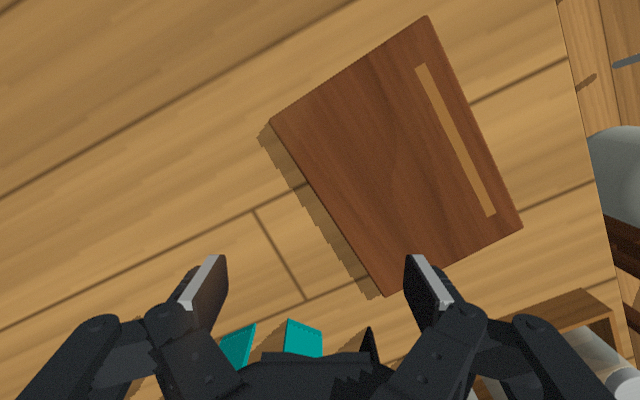

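The rack is at about (282,238) in scene and (342,250) in side. The wooden paddle stands in the block near scene (340,170) and side (297,180), with turquoise and black look-alikes beside it. I'll enlarge both.

```bash
python3 - <<'E'
from h import *
s=load('scene0');d=load('side0')
a=cv2.resize(s['frame'][95:215,300:420],(400,400),interpolation=cv2.INTER_CUBIC)
b=cv2.resize(d['frame'][120:220,235:335],(400,400),interpolation=cv2.INTER_CUBIC)
cv2.imwrite('pics/cr1.png',np.hstack([a,b]))
a=cv2.resize(s['frame'][185:295,230:340],(400,400),interpolation=cv2.INTER_CUBIC)
b=cv2.resize(d['frame'][195:305,290:400],(400,400),interpolation=cv2.INTER_CUBIC)
cv2.imwrite('pics/cr2.png',np.hstack([a,b]))
E
```

```text
(no output)
```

View pics/cr1.png

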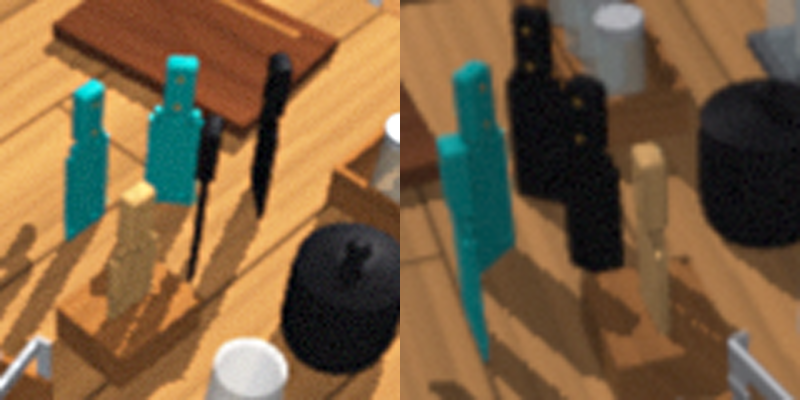

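View pics/cr2.png

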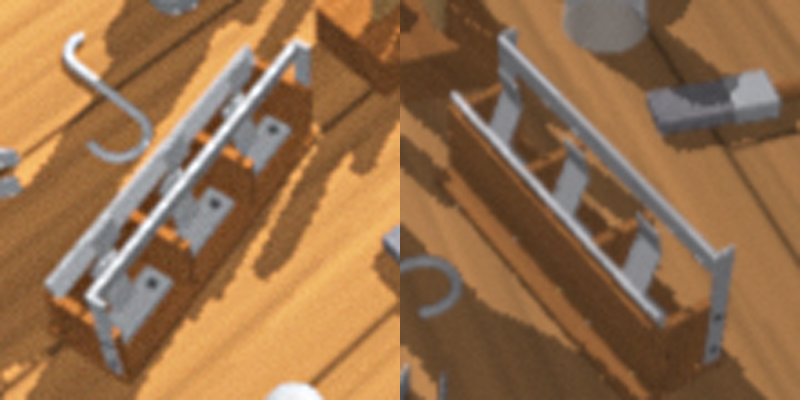

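The wooden one at scene (340,170) / side (297,180) stands in the drying block. The turquoise pair at scene (326,142) and (352,133) and the black pair at (362,155) and (381,136) are the look-alikes to leave alone. Next I measure the rack, scraper and block.

```bash
python3 - <<'E'
from h import *
P={}
for n in ['scene0','side0']:
    c=load(n);P[n]=cloud(c);
    for nm,pp in dict(bar_a=(97+0,0)).items(): pass
s,d=load('scene0'),load('side0')
# crop2 pixel -> image
S=lambda x,y:(230+x*110/400-.5+.1,185+y*110/400)
D=lambda x,y:(290+(x-400)*110/400,195+y*110/400)
def tri(a,b):
    o1,d1=ray(s,*a);o2,d2=ray(d,*b);d1/=np.linalg.norm(d1);d2/=np.linalg.norm(d2)
    A=np.stack([d1,-d2],1);t=np.linalg.lstsq(A,o2-o1,rcond=None)[0]
    p,q=o1+d1*t[0],o2+d2*t[1];return (p+q)/2,np.linalg.norm(p-q)
print('bar right',tri(S(97,297),D(724,255)))
print('bar left',tri(S(304,46),D(506,36)))
print('lead right',tri(S(50,280),D(660,318)))
print('lead left',tri(S(248,52),D(455,95)))
# clouds
for n in P:
    p=P[n]; c=load(n)
    m=(p[...,2]>.108)&(p[...,2]<.135)&(p[...,0]>.25)&(p[...,0]<.7)&(abs(p[...,1])<.3)
    k,l,st,ce=cv2.connectedComponentsWithStats(m.astype(np.uint8))
    for i in range(1,k):
        if st[i,4]>25: q=p[l==i]; print(n,st[i],q.mean(0).round(3),q.min(0).round(3),q.max(0).round(3))
E
```

```text
bar right (array([ 0.62645702, -0.17211284,  0.1212825 ]), np.float64(0.0021074601376959777))
bar left (array([0.56724133, 0.08131154, 0.11788247]), np.float64(0.0009998200153490502))
lead right (array([ 0.57760407, -0.18185884,  0.08916355]), np.float64(0.003957053680426595))
lead left (array([0.52060804, 0.06313219, 0.08527307]), np.float64(0.004590749454348008))
scene0 [319 133  13  12  61] [0.425 0.272 0.119] [0.417 0.249 0.108] [0.431 0.299 0.135]
scene0 [333 165  14  13  71] [0.552 0.202 0.121] [0.546 0.18  0.109] [0.555 0.234 0.134]
scene0 [254 196  62  77 390] [ 0.597 -0.056  0.12 ] [ 0.56  -0.177  0.108] [0.637 0.081 0.129]
scene0 [364 197  17  14  98] [0.688 0.191 0.11 ] [0.674 0.163 0.108] [0.7   0.222 0.113]
scene0 [293 200   6  11  39] [0.552 0.026 0.12 ] [0.548 0.015 0.109] [0.559 0.038 0.131]
scene0 [274 221   8  11  45] [ 0.572 -0.055  0.121] [ 0.565 -0.067  0.108] [ 0.578 -0.043  0.132]
scene0 [255 244   8  12  54] [ 0.591 -0.137  0.12 ] [ 0.585 -0.149  0.109] [ 0.596 -0.126  0.131]
side0 [338 169  14  13 103] [0.686 0.191 0.11 ] [0.668 0.161 0.108] [0.7   0.222 0.114]
side0 [247 173   7  10  34] [0.416 0.261 0.122] [0.408 0.249 0.109] [0.422 0.288 0.135]
side0 [294 175   8  13  44] [0.543 0.198 0.12 ] [0.54  0.18  0.108] [0.548 0.235 0.134]
side0 [317 202  65  69 471] [ 0.592 -0.063  0.121] [ 0.557 -0.177  0.108] [0.633 0.081 0.132]
side0 [317 214   7  11  31] [0.548 0.026 0.12 ] [0.544 0.015 0.108] [0.554 0.037 0.133]
side0 [335 233   7  11  31] [ 0.568 -0.055  0.12 ] [ 0.563 -0.067  0.108] [ 0.573 -0.04   0.133]
side0 [355 253   7  12  42] [ 0.587 -0.137  0.121] [ 0.582 -0.148  0.108] [ 0.593 -0.123  0.132]
```

```bash
python3 - <<'E'
from h import *
for n in ['scene0','side0']:
    p=cloud(load(n))
    for lo,hi in [(.07,.13),(.14,.185),(.192,.205),(.046,.054)]:
        w=.09 if lo<.06 else .045
        m=(p[...,2]>lo)&(p[...,2]<hi)&(abs(p[...,0]-.548)<w)&(abs(p[...,1]-.205)<w)
        q=p[m]; 
        if len(q)<5: print(n,lo,len(q));continue
        r=cv2.minAreaRect((q[:,:2]*1000).astype(np.float32)); print(n,lo,hi,len(q),q.mean(0).round(4),q.min(0).round(3),q.max(0).round(3),np.round(r[0],1),np.round(r[1],1),round(r[2],1))
E
```

```text
scene0 0.07 0.13 177 [0.5524 0.2045 0.1008] [0.544 0.179 0.07 ] [0.555 0.237 0.13 ] [549.7 208.1] [11.1 58. ] 0.4
scene0 0.14 0.185 108 [0.5551 0.2027 0.1624] [0.54  0.192 0.141] [0.561 0.224 0.185] [555.5 205.6] [32.3 17.3] 59.0
scene0 0.192 0.205 47 [0.5503 0.207  0.1953] [0.54  0.193 0.192] [0.559 0.22  0.199] [550.  206.7] [19.  25.9] 8.3
scene0 0.046 0.054 567 [0.558  0.2004 0.0492] [0.503 0.153 0.046] [0.596 0.265 0.054] [549.2 209. ] [112.2  92.5] 89.5
side0 0.07 0.13 114 [0.5426 0.2004 0.1001] [0.54 0.18 0.07] [0.548 0.239 0.13 ] [541.8 209.3] [ 7.  59.8] 5.2
side0 0.14 0.185 107 [0.5423 0.1999 0.1628] [0.535 0.191 0.141] [0.554 0.221 0.184] [539.9 203.3] [16.  31.9] 39.7
side0 0.192 0.205 43 [0.5443 0.2057 0.1963] [0.536 0.193 0.192] [0.554 0.22  0.199] [544.1 206.2] [17.6 26.7] 6.9
side0 0.046 0.054 608 [0.5422 0.203  0.0503] [0.499 0.151 0.046] [0.591 0.268 0.054] [544.4 209. ] [116.   91.6] 88.5
```

Request:
play_rows(
  moves=[
    [0.02, -0.045, 0.02, 3.3],
    [0.04, -0.09, 0.03, 6.6],
    [0.06, -0.135, 0.03, 10],
    [0.08, -0.18, 0.03, 13.3],
    [0.1, -0.225, 0.03, 16.6],
    [0.125, -0.27, 0.03, 20],
    [0.145, -0.315, 0.03, 23.3],
    [0.17, -0.36, 0.03, 26.6],
    [0.19, -0.405, 0.03, 30],
    [0.21, -0.45, 0.02, 33.3],
    [0.23, -0.5, 0.01, 36.6],
    [0.25, -0.542, 0.0, 39.8],
    [0.25, -0.542, 0.0, 39.8],
    [0.25, -0.542, 0.0, 39.8],
  ],
  claw=0,
)

```text
t: 1.9
ee_pos: [0.4942, -0.0496, 0.2444]
tcp_rot: [[-0.973, -0.23, -0.001], [-0.23, 0.973, -0.001], [0.001, -0.0, -1.0]]
contact_force: [-0.4, 0.5, -0.6]
gripper_width: 0.0006
```

```bash
python3 - <<'E'
from h import *
c=save('wrist','wrist1'); st=read_state();print(st['t'],st['ee_pos'],st['tcp_rot'][:,0],st['contact_force'],st['joint_positions'])
p=cloud(c)
for z0,z1 in [(.108,.135),(.088,.098)]:
    m=(p[...,2]>z0)&(p[...,2]<z1)&(p[...,0]>.45)&(p[...,0]<.7)&(p[...,1]<.12)
    k,l,s_,ce=cv2.connectedComponentsWithStats(m.astype(np.uint8))
    for i in range(1,k):
        if s_[i,4]>40: q=p[l==i]; print(z0,s_[i],q.mean(0).round(4),q.min(0).round(3),q.max(0).round(3))
E
```

```text
1.95 [ 0.49423163 -0.04915533  0.24466858] [-9.72902793e-01 -2.31213320e-01  7.46190140e-04] [-0.56744466 -0.29342952 -0.39445118] [-1.41708533e+01  1.30984661e+01 -1.88026828e+01  5.81197693e+01
 -5.23521552e-02 -2.75393767e+01]
0.108 [185 262  34  10 260] [ 0.5872 -0.1361  0.121 ] [ 0.583 -0.149  0.108] [ 0.592 -0.124  0.132]
0.108 [278 262   9  10  69] [ 0.5699 -0.0637  0.121 ] [ 0.568 -0.067  0.109] [ 0.573 -0.061  0.131]
0.108 [366 262  31  10 263] [0.5483 0.0262 0.1214] [0.544 0.015 0.108] [0.555 0.038 0.132]
0.108 [ 153  278  131   26 1775] [ 0.6064 -0.1231  0.1192] [ 0.589 -0.177  0.108] [ 0.633 -0.06   0.128]
0.108 [ 348  278   83   26 1073] [0.5665 0.0435 0.1189] [0.557 0.003 0.108] [0.577 0.08  0.128]
0.088 [ 167  230  253    4 1009] [ 0.5459 -0.0603  0.092 ] [ 0.516 -0.184  0.09 ] [0.577 0.064 0.094]
0.088 [198 245  27  10 190] [ 0.5846 -0.1373  0.0931] [ 0.58  -0.149  0.088] [ 0.589 -0.125  0.098]
0.088 [364 245  25  10 188] [0.5455 0.0259 0.0929] [0.541 0.014 0.088] [0.55  0.037 0.098]
0.088 [282 246  20   9 120] [ 0.5656 -0.059   0.0922] [ 0.561 -0.068  0.088] [ 0.57  -0.048  0.098]
0.088 [168 269   8   9  48] [ 0.6218 -0.1736  0.0922] [ 0.619 -0.177  0.088] [ 0.629 -0.172  0.098]
```

View pics/wrist1.png

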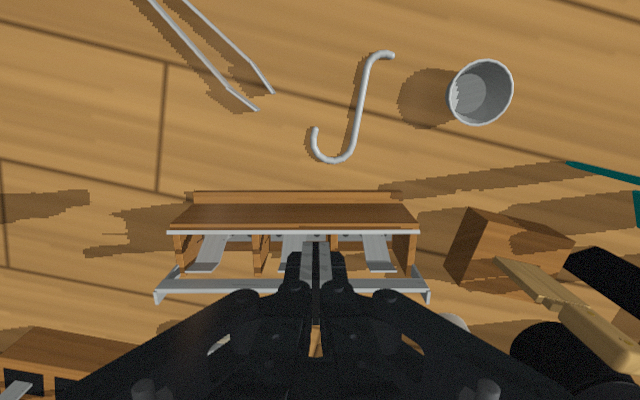

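Request:
play_rows(
  moves=[
    [0.01, 0.035, 0, 0],
    [0.0286, 0.069, -0.02, 0],
    [0.0286, 0.069, -0.06, 0],
    [0.0286, 0.069, -0.1, 0],
    [0.0286, 0.069, -0.117, 0],
    [0.0286, 0.069, -0.117, 0],
    [0.0286, 0.069, -0.117, 0],
    [0.0286, 0.069, -0.117, 0],
  ],
)

```text
t: 2.95
ee_pos: [0.5237, 0.0201, 0.129]
tcp_rot: [[-0.973, -0.232, 0.002], [-0.232, 0.973, -0.001], [-0.001, -0.001, -1.0]]
contact_force: [0.2, -0.2, -0.1]
gripper_width: 0.0
```

```bash
cat >> h.py <<'E'
XR=np.array([.9724,.2334]);YR=np.array([-.2334,.9724])
O=np.array([.5547,-.058])
def st():
    f=[];
    s=read_state();p=s['ee_pos'][:2]-O
    print('t%.2f rackx %.2f racky %.2f z %.2f mm F x %.2f y %.2f z %.2f'%(s['t'],p@XR*1e3,p@YR*1e3,s['ee_pos'][2]*1e3,s['contact_force'][:2]@XR,s['contact_force'][:2]@YR,s['contact_force'][2]),s['tcp_rot'][:,0].round(4))
E
python3 - <<'E'
from h import *
st();st();st()
c=save('side','side1');st()
cv2.imwrite('pics/s1.png',cv2.resize(c['frame'][170:310,270:410],(600,600),interpolation=cv2.INTER_CUBIC))
E
```

```text
t2.95 rackx -11.95 racky 83.15 z 128.97 mm F x 0.12 y -0.26 z -0.14 [-0.9728 -0.2316 -0.0015]
t2.95 rackx -11.95 racky 83.15 z 128.97 mm F x 0.12 y -0.26 z -0.14 [-0.9728 -0.2316 -0.0015]
t2.95 rackx -11.95 racky 83.15 z 128.97 mm F x 0.12 y -0.26 z -0.14 [-0.9728 -0.2316 -0.0015]
t3.00 rackx -12.06 racky 83.04 z 128.82 mm F x -0.40 y 0.16 z 0.32 [-0.9729 -0.2314 -0.0012]
```

View pics/s1.png

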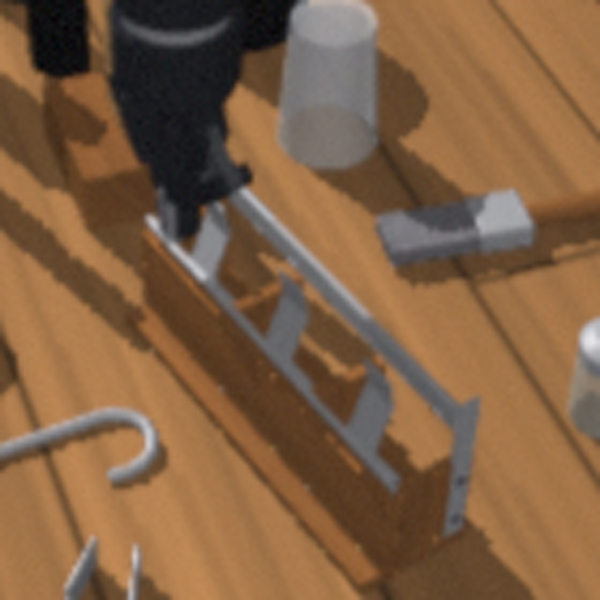

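Request:
play_rows(
  moves=[
    [0.006, 0.0014, 0, 0],
    [0.0117, 0.0028, 0, 0],
    [0.0117, 0.0028, 0, 0],
    [0.0117, 0.0028, 0, 0],
    [0.0117, 0.0028, 0, 0],
  ],
)

```text
t: 3.62
ee_pos: [0.5351, 0.0227, 0.1287]
tcp_rot: [[-0.973, -0.231, 0.001], [-0.231, 0.973, -0.001], [-0.001, -0.001, -1.0]]
contact_force: [-0.6, -0.9, 0.7]
gripper_width: -0.0001
```

```bash
cat >> h.py <<'E'
def fav(n=6):
    A=[]
    for i in range(n):
        capture('wrist');s=read_state();A.append([s['contact_force'][:2]@XR,s['contact_force'][:2]@YR,s['contact_force'][2],(s['ee_pos'][:2]-O)@XR*1e3,(s['ee_pos'][:2]-O)@YR*1e3,s['ee_pos'][2]*1e3])
    A=np.array(A);print('t',round(s['t'],2),'F',A[:,:3].mean(0).round(2),'sd',A[:,:3].std(0).round(2),'rack',A[:,3:].mean(0).round(2))
E
python3 -c "from h import *; fav(8)"
```

```text
t 4.03 F [-0.06 -0.24  0.44] sd [0.42 0.4  0.43] rack [ -0.13  83.06 128.8 ]
```

Free-air baseline is about 0 ±0.15 N. Pressing on.

Request:
play_rows(
  moves=[
    [0.005, 0.0012, 0, 0],
    [0.0097, 0.0023, 0, 0],
    [0.0097, 0.0023, 0, 0],
    [0.0097, 0.0023, 0, 0],
  ],
)

```text
t: 4.53
ee_pos: [0.5448, 0.025, 0.1287]
tcp_rot: [[-0.973, -0.232, 0.001], [-0.232, 0.973, -0.001], [-0.001, -0.001, -1.0]]
contact_force: [-1.2, -1.3, 1.5]
gripper_width: 0.0005
```

```bash
python3 -c "from h import *; fav(6)"
```

```text
t 4.83 F [-1.1   0.81  0.21] sd [0.75 0.17 0.45] rack [  9.74  83.04 128.78]
```

Request:
play_rows(
  moves=[
    [0.003, 0.0007, 0, 0],
    [0.0058, 0.0014, 0, 0],
    [0.0058, 0.0014, 0, 0],
    [0.0058, 0.0014, 0, 0],
  ],
)

```text
t: 5.32
ee_pos: [0.5504, 0.0264, 0.1286]
tcp_rot: [[-0.973, -0.231, 0.001], [-0.231, 0.973, -0.001], [-0.001, -0.001, -1.0]]
contact_force: [-2.1, -0.2, -1.0]
gripper_width: 0.0001
```

```bash
python3 -c "from h import *; fav(6)"
```

```text
t 5.62 F [-1.25 -0.23 -1.25] sd [0.7  0.49 0.58] rack [ 15.57  83.07 128.69]
```

Request:
play_rows(
  moves=[
    [0.001, 0.0002, 0, 0],
    [0.002, 0.0005, 0, 0],
    [0.0029, 0.0007, 0, 0],
    [0.0029, 0.0007, 0, 0],
  ],
)

```text
t: 6.12
ee_pos: [0.5534, 0.0271, 0.1287]
tcp_rot: [[-0.973, -0.231, 0.001], [-0.231, 0.973, -0.001], [-0.001, -0.001, -1.0]]
contact_force: [-1.5, -0.4, -1.5]
gripper_width: 0.0001
```

```bash
python3 -c "from h import *; fav(8)"
```

```text
t 6.53 F [-1.6  -0.05 -1.32] sd [0.57 0.59 0.48] rack [ 18.56  83.09 128.73]
```

Request:
play_rows(
  moves=[
    [0.0005, 0.0001, 0, 0],
    [0.001, 0.0002, 0, 0],
    [0.001, 0.0002, 0, 0],
  ],
)

```text
t: 6.9
ee_pos: [0.5544, 0.0274, 0.1287]
tcp_rot: [[-0.973, -0.231, 0.001], [-0.231, 0.973, -0.001], [-0.001, -0.001, -1.0]]
contact_force: [-2.6, 0.5, -1.9]
gripper_width: 0.0001
```

```bash
python3 -c "from h import *; fav(8)"
```

```text
t 7.3 F [-1.87  0.01 -1.84] sd [0.31 0.66 0.53] rack [ 19.56  83.05 128.72]
```

Request:
play_rows(
  moves=[
    [0.0005, 0.0001, 0, 0],
    [0.001, 0.0002, 0, 0],
    [0.001, 0.0002, 0, 0],
  ],
)

```text
t: 7.68
ee_pos: [0.5553, 0.0275, 0.1287]
tcp_rot: [[-0.973, -0.231, 0.001], [-0.231, 0.973, -0.001], [-0.001, -0.001, -1.0]]
contact_force: [-1.9, 0.7, -1.4]
gripper_width: 0.0
```

```bash
python3 -c "from h import *; fav(5)"
```

```text
t 7.92 F [-2.    0.11 -1.33] sd [0.3  0.68 0.37] rack [ 20.54  83.04 128.7 ]
```

Request:
play_rows(
  moves=[
    [0.0005, 0.0001, 0, 0],
    [0.0007, 0.0002, 0, 0],
    [0.0007, 0.0002, 0, 0],
  ],
)

```text
t: 8.3
ee_pos: [0.556, 0.0277, 0.1287]
tcp_rot: [[-0.973, -0.231, 0.001], [-0.231, 0.973, -0.001], [-0.001, -0.001, -1.0]]
contact_force: [-2.6, -0.4, -1.3]
gripper_width: -0.0
```

```bash
python3 -c "from h import *; fav(5)"
```

```text
t 8.55 F [-2.57  0.18 -1.87] sd [0.59 0.2  0.46] rack [ 21.25  83.05 128.69]
```

Request:
play_rows(
  moves=[
    [0.0003, 0.0001, 0, 0],
    [0.0007, 0.0002, 0, 0],
    [0.0007, 0.0002, 0, 0],
  ],
)

```text
t: 8.93
ee_pos: [0.5567, 0.0279, 0.1287]
tcp_rot: [[-0.973, -0.231, 0.001], [-0.231, 0.973, -0.001], [-0.001, -0.001, -1.0]]
contact_force: [-2.7, -0.2, -0.8]
gripper_width: -0.0001
```

```bash
python3 -c "
from h import *; fav(5)
c=capture('side')
cv2.imwrite('pics/s2.png',cv2.resize(c['frame'][190:240,290:350],(720,600),interpolation=cv2.INTER_CUBIC))"
```

```text
t 9.18 F [-2.23 -0.02 -1.84] sd [0.48 0.38 0.38] rack [ 21.94  83.05 128.68]
```

View pics/s2.png

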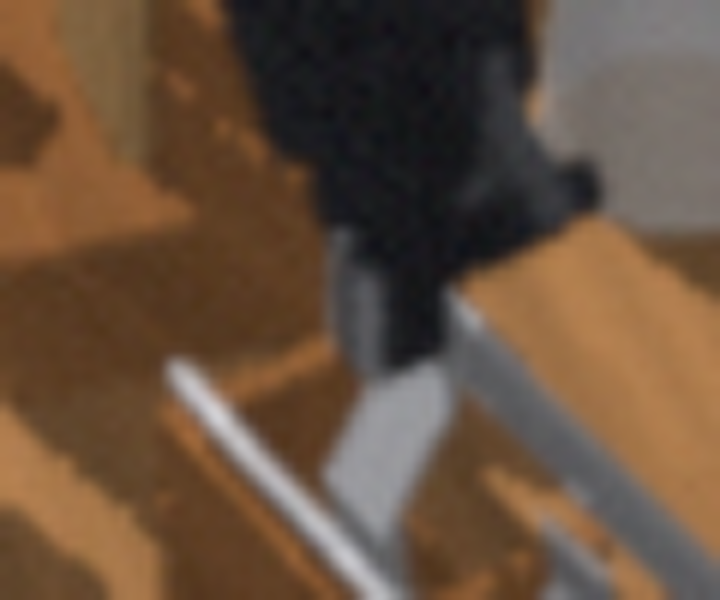

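The tab is nearly at the bar, about (450,330) in the crop, and there's no force jump yet. Continuing in small steps.

Request:
play_rows(
  moves=[
    [0.0003, 0.0001, 0, 0],
    [0.0007, 0.0002, 0, 0],
    [0.0007, 0.0002, 0, 0],
  ],
)

```text
t: 9.6
ee_pos: [0.5572, 0.0281, 0.1286]
tcp_rot: [[-0.973, -0.231, 0.001], [-0.231, 0.973, -0.001], [-0.0, -0.001, -1.0]]
contact_force: [-2.3, -0.3, -2.5]
gripper_width: -0.0002
```

```bash
python3 -c "from h import *; fav(5)"
```

```text
t 9.85 F [-2.75 -0.07 -2.23] sd [0.65 0.3  0.53] rack [ 22.55  83.09 128.62]
```

Request:
play_rows(
  moves=[
    [0.0003, 0.0001, 0, 0],
    [0.0007, 0.0002, 0, 0],
    [0.0007, 0.0002, 0, 0],
  ],
)

```text
t: 10.22
ee_pos: [0.5578, 0.0282, 0.1285]
tcp_rot: [[-0.973, -0.231, 0.0], [-0.231, 0.973, -0.001], [-0.0, -0.001, -1.0]]
contact_force: [-3.4, -1.5, -1.2]
gripper_width: 0.0003
```

```bash
python3 -c "from h import *; fav(5)"
```

```text
t 10.47 F [-3.09 -0.42 -2.59] sd [0.62 0.22 0.33] rack [ 23.16  83.12 128.55]
```

Request:
play_rows(
  moves=[
    [0.0003, 0.0001, 0, 0],
    [0.0007, 0.0002, 0, 0],
    [0.0007, 0.0002, 0, 0],
  ],
)

```text
t: 10.85
ee_pos: [0.5583, 0.0284, 0.1285]
tcp_rot: [[-0.973, -0.231, -0.0], [-0.231, 0.973, -0.001], [0.0, -0.001, -1.0]]
contact_force: [-3.4, -0.6, -2.6]
gripper_width: 0.0
```

```bash
python3 -c "from h import *; fav(5)"
```

```text
t 11.1 F [-3.96 -1.06 -2.58] sd [0.16 0.35 0.35] rack [ 23.7   83.14 128.47]
```

Request:
play_rows(
  moves=[
    [0.0003, 0.0001, 0, 0],
    [0.0007, 0.0002, 0, 0],
    [0.0007, 0.0002, 0, 0],
  ],
)

```text
t: 11.48
ee_pos: [0.5584, 0.0284, 0.1285]
tcp_rot: [[-0.973, -0.231, -0.001], [-0.231, 0.973, -0.002], [0.002, -0.001, -1.0]]
contact_force: [-6.3, -2.2, -0.8]
gripper_width: 0.0003
```

```bash
python3 -c "
from h import *; fav(5)
c=capture('side')
cv2.imwrite('pics/s3.png',cv2.resize(c['frame'][190:240,290:350],(720,600),interpolation=cv2.INTER_CUBIC))"
```

```text
t 11.72 F [-6.46 -0.85 -0.47] sd [0.37 0.77 0.25] rack [ 23.75  83.14 128.47]
```

View pics/s3.png

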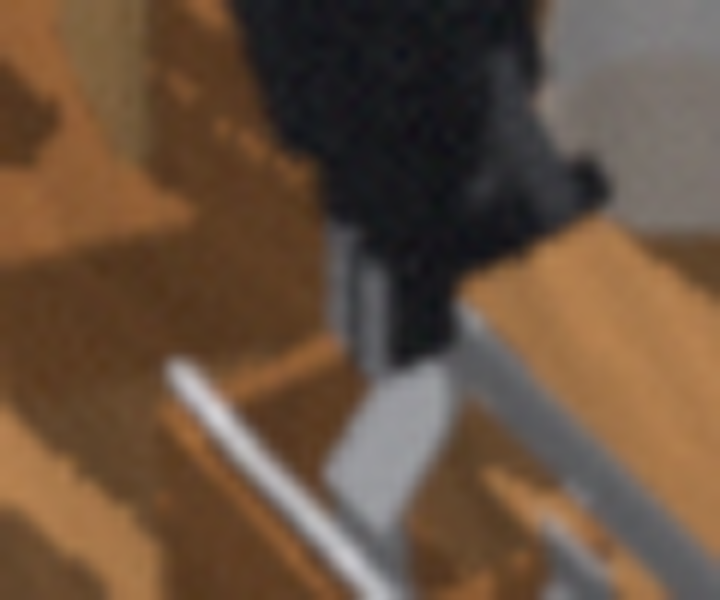

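Left spring: it stopped dead at rack x 23.75 with the force jumping to 6.5 N, and read only about 2 N just before the stop, so it looks slack. Next, back off and do the middle one.

Request:
play_rows(
  moves=[
    [-0.005, -0.0012, 0, 0],
    [-0.02, -0.0047, 0, 0],
    [-0.035, -0.0084, 0.0003, 0],
    [-0.026, -0.05, 0.0003, 0],
    [-0.0156, -0.0891, 0.0003, 0],
    [-0.0156, -0.0891, 0.0003, 0],
    [-0.0156, -0.0891, 0.0003, 0],
    [-0.0156, -0.0891, 0.0003, 0],
  ],
)

```text
t: 12.78
ee_pos: [0.5429, -0.0597, 0.129]
tcp_rot: [[-0.973, -0.232, -0.0], [-0.232, 0.973, -0.001], [0.001, -0.001, -1.0]]
contact_force: [-0.5, 0.4, -0.1]
gripper_width: 0.0
```

```bash
python3 -c "
from h import *; fav(10)"
```

```text
t 13.28 F [-0.19  0.16  0.31] sd [0.44 0.54 0.33] rack [-12.09   0.66 128.82]
```

Request:
play_rows(
  moves=[
    [0.006, 0.0014, 0, 0],
    [0.012, 0.0029, 0, 0],
    [0.018, 0.0043, 0, 0],
    [0.0216, 0.0052, 0, 0],
    [0.0216, 0.0052, 0, 0],
  ],
)

```text
t: 13.9
ee_pos: [0.5646, -0.0554, 0.1286]
tcp_rot: [[-0.973, -0.231, -0.001], [-0.231, 0.973, -0.002], [0.002, -0.002, -1.0]]
contact_force: [-0.8, -0.7, 0.3]
gripper_width: -0.0001
```

```bash
python3 -c "
from h import *; fav(10)"
```

```text
t 14.4 F [-0.35 -0.29 -0.34] sd [0.61 0.38 0.43] rack [  9.83   0.26 128.68]
```

Request:
play_rows(
  moves=[
    [0.002, 0.0005, 0, 0],
    [0.005, 0.0012, 0, 0],
    [0.0078, 0.0019, 0, 0],
    [0.0078, 0.0019, 0, 0],
    [0.0078, 0.0019, 0, 0],
  ],
)

```text
t: 15.02
ee_pos: [0.572, -0.0535, 0.1287]
tcp_rot: [[-0.973, -0.231, -0.002], [-0.231, 0.973, -0.002], [0.002, -0.001, -1.0]]
contact_force: [-1.3, -1.1, -0.7]
gripper_width: 0.0004
```

```bash
python3 -c "
from h import *; fav(8)"
```

```text
t 15.43 F [-0.94 -0.13 -1.11] sd [0.42 0.41 0.31] rack [ 17.79   0.35 128.67]
```

Request:
play_rows(
  moves=[
    [0.001, 0.0002, 0, 0],
    [0.002, 0.0005, 0, 0],
    [0.003, 0.0007, 0, 0],
    [0.003, 0.0007, 0, 0],
  ],
)

```text
t: 15.92
ee_pos: [0.575, -0.0528, 0.1286]
tcp_rot: [[-0.973, -0.231, -0.002], [-0.231, 0.973, -0.002], [0.002, -0.001, -1.0]]
contact_force: [-0.9, 1.3, -1.3]
gripper_width: 0.0002
```

```bash
python3 -c "
from h import *; fav(8)"
```

```text
t 16.32 F [-1.13  0.05 -1.01] sd [0.7  0.54 0.46] rack [ 20.87   0.33 128.65]
```

Request:
play_rows(
  moves=[
    [0.0003, 0.0001, 0, 0],
    [0.0007, 0.0002, 0, 0],
    [0.001, 0.0002, 0, 0],
    [0.001, 0.0002, 0, 0],
  ],
)

```text
t: 16.82
ee_pos: [0.5759, -0.0526, 0.1287]
tcp_rot: [[-0.973, -0.231, -0.002], [-0.231, 0.973, -0.002], [0.002, -0.001, -1.0]]
contact_force: [-2.3, -0.3, -0.8]
gripper_width: -0.0
```

```bash
python3 -c "
from h import *; fav(8)"
```

```text
t 17.23 F [-1.39  0.15 -0.95] sd [0.45 0.36 0.2 ] rack [ 21.86   0.32 128.65]
```

Request:
play_rows(
  moves=[
    [0.0003, 0.0001, 0, 0],
    [0.0007, 0.0002, 0, 0],
    [0.001, 0.0002, 0, 0],
    [0.001, 0.0002, 0, 0],
  ],
)

```text
t: 17.73
ee_pos: [0.5767, -0.0524, 0.1286]
tcp_rot: [[-0.973, -0.231, -0.002], [-0.231, 0.973, -0.002], [0.002, -0.001, -1.0]]
contact_force: [-1.3, 0.1, -0.8]
gripper_width: 0.0004
```

```bash
python3 -c "
from h import *; fav(4)"
```

```text
t 17.93 F [-2.12  0.25 -1.43] sd [0.5  0.18 0.25] rack [ 22.74   0.31 128.57]
```

Request:
play_rows(
  moves=[
    [0.0003, 0.0001, 0, 0],
    [0.0007, 0.0002, 0, 0],
    [0.0007, 0.0002, 0, 0],
  ],
)

```text
t: 18.3
ee_pos: [0.5773, -0.0522, 0.1285]
tcp_rot: [[-0.973, -0.231, -0.002], [-0.231, 0.973, -0.002], [0.003, -0.001, -1.0]]
contact_force: [-1.5, 0.3, -0.8]
gripper_width: 0.0
```

```bash
python3 -c "
from h import *; fav(4)"
```

```text
t 18.5 F [-2.55 -0.12 -2.02] sd [0.27 0.6  0.4 ] rack [ 23.36   0.35 128.49]
```

Request:
play_rows(
  moves=[
    [0.0003, 0.0001, 0, 0],
    [0.0007, 0.0002, 0, 0],
    [0.0007, 0.0002, 0, 0],
  ],
)

```text
t: 18.88
ee_pos: [0.5776, -0.0521, 0.1285]
tcp_rot: [[-0.973, -0.231, -0.003], [-0.231, 0.973, -0.002], [0.003, -0.001, -1.0]]
contact_force: [-5.0, -1.8, -1.3]
gripper_width: 0.0003
```

```bash
python3 -c "
from h import *; fav(4)"
```

```text
t 19.07 F [-5.29 -0.66 -0.25] sd [0.58 0.17 0.5 ] rack [ 23.65   0.36 128.44]
```

The middle spring met the stop at 23.65, with only about 1.4 N before it: slack. Now the right.

Request:
play_rows(
  moves=[
    [-0.005, -0.0012, 0, 0],
    [-0.02, -0.0047, 0, 0],
    [-0.035, -0.0084, 0.0003, 0],
    [-0.026, -0.05, 0.0003, 0],
    [-0.0154, -0.09, 0.0003, 0],
    [-0.0154, -0.09, 0.0003, 0],
    [0.0006, -0.0862, 0.0003, 0],
    [0.006, -0.0849, 0.0003, 0],
    [0.006, -0.0849, 0.0003, 0],
  ],
)

```text
t: 20.2
ee_pos: [0.5837, -0.1367, 0.1289]
tcp_rot: [[-0.973, -0.232, -0.003], [-0.232, 0.973, -0.003], [0.003, -0.002, -1.0]]
contact_force: [-1.2, -2.1, 2.1]
gripper_width: 0.0002
```

```bash
python3 -c "
from h import *; fav(6)"
```

```text
t 20.5 F [-2.18 -0.74  1.14] sd [0.47 0.43 0.54] rack [  9.38 -83.24 128.84]
```

Request:
play_rows(
  moves=[
    [0.002, 0.0005, 0, 0],
    [0.005, 0.0012, 0, 0],
    [0.0078, 0.0019, 0, 0],
    [0.0078, 0.0019, 0, 0],
    [0.0078, 0.0019, 0, 0],
  ],
)

```text
t: 21.12
ee_pos: [0.5907, -0.1349, 0.1286]
tcp_rot: [[-0.973, -0.231, -0.004], [-0.231, 0.973, -0.002], [0.004, -0.001, -1.0]]
contact_force: [-3.3, -2.5, -0.1]
gripper_width: 0.0004
```

```bash
python3 -c "
from h import *; fav(6)"
```

```text
t 21.43 F [-3.77 -0.83 -1.26] sd [0.35 0.52 0.59] rack [ 17.08 -83.2  128.57]
```

Clearly stronger. I'll take this one to the stop as well.

Request:
play_rows(
  moves=[
    [0.001, 0.0002, 0, 0],
    [0.002, 0.0005, 0, 0],
    [0.003, 0.0007, 0, 0],
    [0.004, 0.0009, 0, 0],
    [0.004, 0.0009, 0, 0],
  ],
)

```text
t: 22.05
ee_pos: [0.5943, -0.134, 0.1282]
tcp_rot: [[-0.973, -0.231, -0.005], [-0.231, 0.973, -0.002], [0.005, -0.0, -1.0]]
contact_force: [-4.7, -1.9, -2.0]
gripper_width: -0.0002
```

```bash
python3 -c "
from h import *; fav(5)"
```

```text
t 22.3 F [-5.37 -1.83 -2.29] sd [0.7  0.17 0.59] rack [ 20.72 -83.19 128.21]
```

Request:
play_rows(
  moves=[
    [0.0003, 0.0001, 0, 0],
    [0.0007, 0.0002, 0, 0],
    [0.001, 0.0002, 0, 0],
    [0.001, 0.0002, 0, 0],
  ],
)

```text
t: 22.8
ee_pos: [0.595, -0.1339, 0.1281]
tcp_rot: [[-0.973, -0.231, -0.006], [-0.231, 0.973, -0.002], [0.006, -0.0, -1.0]]
contact_force: [-4.7, -2.6, -0.3]
gripper_width: 0.0001
```

```bash
python3 -c "
from h import *; fav(4)"
```

```text
t 23.0 F [-5.43 -1.14 -0.95] sd [0.64 0.29 0.26] rack [ 21.4  -83.21 128.1 ]
```

Request:
play_rows(
  moves=[
    [0.0003, 0.0001, 0, 0],
    [0.0007, 0.0002, 0, 0],
    [0.0007, 0.0002, 0, 0],
  ],
)

```text
t: 23.38
ee_pos: [0.5953, -0.1338, 0.1281]
tcp_rot: [[-0.973, -0.231, -0.007], [-0.231, 0.973, -0.002], [0.007, -0.001, -1.0]]
contact_force: [-4.3, -2.4, 0.6]
gripper_width: 0.0003
```

```bash
python3 -c "
from h import *; fav(4)"
```

```text
t 23.57 F [-5.58 -1.73 -0.61] sd [0.22 0.62 0.49] rack [ 21.8  -83.19 128.05]
```

Request:
play_rows(
  moves=[
    [0.0003, 0.0001, 0, 0],
    [0.0007, 0.0002, 0, 0],
    [0.0007, 0.0002, 0, 0],
  ],
)

```text
t: 23.95
ee_pos: [0.5957, -0.1337, 0.128]
tcp_rot: [[-0.973, -0.231, -0.007], [-0.231, 0.973, -0.002], [0.008, -0.001, -1.0]]
contact_force: [-5.3, -2.7, -0.1]
gripper_width: 0.0
```

```bash
python3 -c "
from h import *; fav(4)"
```

```text
t 24.15 F [-5.95 -1.44 -0.48] sd [0.32 0.42 0.23] rack [ 22.16 -83.21 128.02]
```

Request:
play_rows(
  moves=[
    [0.0003, 0.0001, 0, 0],
    [0.0007, 0.0002, 0, 0],
    [0.001, 0.0002, 0, 0],
    [0.001, 0.0002, 0, 0],
  ],
)

```text
t: 24.65
ee_pos: [0.5961, -0.1336, 0.128]
tcp_rot: [[-0.973, -0.23, -0.009], [-0.23, 0.973, -0.003], [0.009, -0.001, -1.0]]
contact_force: [-5.5, -1.9, -0.0]
gripper_width: 0.0001
```

```bash
python3 -c "
from h import *; fav(4)"
```

```text
t 24.85 F [-5.98 -1.43  0.09] sd [0.45 0.49 0.2 ] rack [ 22.63 -83.22 127.96]
```

Request:
play_rows(
  moves=[
    [0.0003, 0.0001, 0, 0],
    [0.0007, 0.0002, 0, 0],
    [0.001, 0.0002, 0, 0],
    [0.001, 0.0002, 0, 0],
  ],
)

```text
t: 25.35
ee_pos: [0.5965, -0.1336, 0.1279]
tcp_rot: [[-0.973, -0.23, -0.01], [-0.23, 0.973, -0.003], [0.011, -0.001, -1.0]]
contact_force: [-5.9, -3.8, 0.3]
gripper_width: -0.0002
```

```bash
python3 -c "
from h import *; fav(4)
c=capture('side')
cv2.imwrite('pics/s4.png',cv2.resize(c['frame'][230:280,330:390],(720,600),interpolation=cv2.INTER_CUBIC))"
```

```text
t 25.55 F [-6.74 -1.25  0.1 ] sd [0.54 0.41 0.5 ] rack [ 23.   -83.22 127.92]
```

View pics/s4.png

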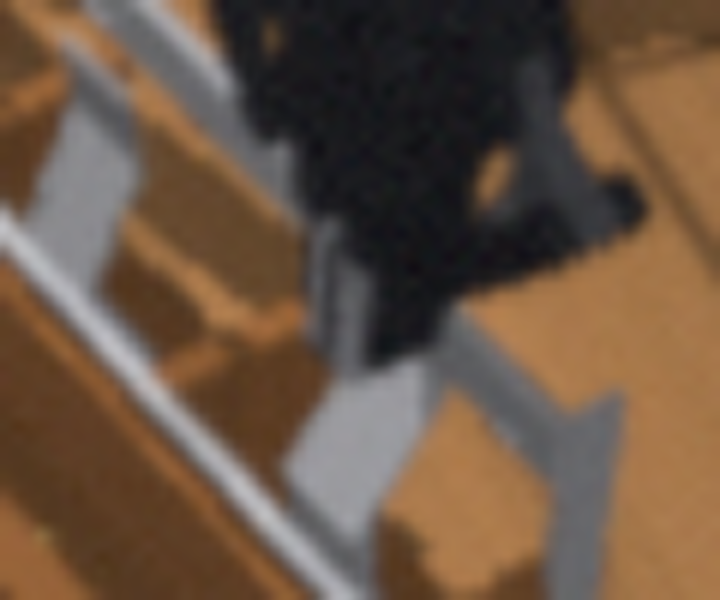

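Request:
play_rows(
  moves=[
    [0.0003, 0.0001, 0, 0],
    [0.0007, 0.0002, 0, 0],
    [0.001, 0.0002, 0, 0],
    [0.001, 0.0002, 0, 0],
  ],
)

```text
t: 26.1
ee_pos: [0.5968, -0.1335, 0.1279]
tcp_rot: [[-0.973, -0.23, -0.012], [-0.23, 0.973, -0.004], [0.012, -0.001, -1.0]]
contact_force: [-5.7, -1.9, 0.2]
gripper_width: -0.0002
```

```bash
python3 -c "
from h import *; fav(4)"
```

```text
t 26.3 F [-6.43 -1.65  0.61] sd [0.29 0.23 0.55] rack [ 23.27 -83.21 127.86]
```

Request:
play_rows(
  moves=[
    [0.0003, 0.0001, 0, 0],
    [0.0007, 0.0002, 0, 0],
    [0.001, 0.0002, 0, 0],
    [0.001, 0.0002, 0, 0],
  ],
)

```text
t: 26.8
ee_pos: [0.597, -0.1334, 0.1279]
tcp_rot: [[-0.973, -0.23, -0.013], [-0.23, 0.973, -0.004], [0.014, -0.001, -1.0]]
contact_force: [-7.0, -3.3, 1.1]
gripper_width: -0.0001
```

```bash
python3 -c "
from h import *; fav(4)"
```

```text
t 27.0 F [-7.49 -1.45  0.59] sd [0.36 0.26 0.26] rack [ 23.52 -83.22 127.87]
```

Request:
play_rows(
  moves=[
    [0.0005, 0.0001, 0, 0],
    [0.001, 0.0002, 0, 0],
    [0.0015, 0.0004, 0, 0],
    [0.0015, 0.0004, 0, 0],
  ],
)

```text
t: 27.5
ee_pos: [0.5971, -0.1334, 0.1279]
tcp_rot: [[-0.973, -0.23, -0.016], [-0.229, 0.973, -0.005], [0.017, -0.001, -1.0]]
contact_force: [-8.1, -4.0, 1.5]
gripper_width: 0.0001
```

```bash
python3 -c "
from h import *; fav(4)"
```

```text
t 27.7 F [-8.57 -1.54  2.04] sd [0.9  0.24 0.48] rack [ 23.62 -83.22 127.88]
```

Request:
play_rows(
  moves=[
    [0.0005, 0.0001, 0, 0],
    [0.001, 0.0002, 0, 0],
    [0.0015, 0.0004, 0, 0],
    [0.0015, 0.0004, 0, 0],
  ],
)

```text
t: 28.2
ee_pos: [0.5971, -0.1334, 0.1279]
tcp_rot: [[-0.973, -0.229, -0.019], [-0.229, 0.973, -0.006], [0.02, -0.002, -1.0]]
contact_force: [-8.7, -2.8, 2.7]
gripper_width: 0.0003
```

```bash
python3 -c "
from h import *; fav(4)"
```

```text
t 28.4 F [-8.99 -1.59  2.32] sd [0.41 0.32 0.32] rack [ 23.64 -83.2  127.92]
```

The right tab came to rest at 23.64, the same stop position as the others, with the push-back rising evenly to about 5.5 N before it. So the right spring is the strong one. I'll retreat and go over to the scraper.

Request:
play_rows(
  moves=[
    [-0.005, -0.0012, 0, 0],
    [-0.02, -0.0047, 0, 0],
    [-0.03, -0.007, 0.01, 0],
    [-0.03, -0.007, 0.06, 0],
    [-0.03, -0.007, 0.11, 0],
    [-0.03, -0.007, 0.16, 0],
    [-0.03, 0.03, 0.172, 8],
    [-0.033, 0.075, 0.172, 17],
    [-0.035, 0.12, 0.172, 26],
    [-0.038, 0.165, 0.172, 35],
    [-0.04, 0.21, 0.172, 44],
    [-0.043, 0.255, 0.172, 53],
    [-0.045, 0.3, 0.172, 62],
    [-0.047, 0.345, 0.172, 71],
    [-0.05, 0.39, 0.172, 76.7],
    [-0.05, 0.41, 0.172, 76.7],
    [-0.05, 0.41, 0.172, 76.7],
    [-0.05, 0.41, 0.172, 76.7],
  ],
  claw=0.6,
)

```text
t: 30.65
ee_pos: [0.5475, 0.2758, 0.3003]
tcp_rot: [[-0.002, -1.0, 0.002], [-1.0, 0.002, -0.02], [0.02, -0.002, -1.0]]
contact_force: [-0.7, -0.0, -0.5]
gripper_width: 0.0515
```

```bash
python3 - <<'E'
from h import *
st()
print(read_state()['tcp_rot'].round(4).tolist(), read_state()['ee_pos'],read_state()['joint_positions'].round(1))
c=save('wrist','w2');p=cloud(c)
for lo,hi in [(.07,.13),(.14,.185),(.19,.205),(.046,.054)]:
    w=.09 if lo<.06 else .045
    m=(p[...,2]>lo)&(p[...,2]<hi)&(abs(p[...,0]-.547)<w)&(abs(p[...,1]-.207)<w)
    q=p[m]
    if len(q)<5: continue
    r=cv2.minAreaRect((q[:,:2]*1000).astype(np.float32)); print(lo,hi,len(q),q.min(0).round(3),q.max(0).round(3),np.round(r[0],1),np.round(r[1],1),round(r[2],1))
E
```

```text
t30.65 rackx 70.91 racky 326.31 z 300.29 mm F x -0.72 y 0.14 z -0.50 [-0.0025 -0.9998  0.02  ]
[[-0.0025, -1.0, 0.0021], [-0.9998, 0.0024, -0.02], [0.02, -0.0022, -0.9998]] [0.54748728 0.27584328 0.30028526] [ 20.4  24.4   5.4  71.3  -1.1 -69.5]
0.07 0.13 95 [0.543 0.181 0.121] [0.55  0.236 0.126] [546.1 208.6] [55.4  7. ] 89.8
0.19 0.205 1009 [0.537 0.194 0.19 ] [0.556 0.223 0.198] [546.3 208.5] [29.3 19.1] 89.9
0.046 0.054 5961 [0.501 0.154 0.047] [0.592 0.264 0.052] [546.2 208.6] [110.2  90.1] 89.4
```

View pics/w2.png

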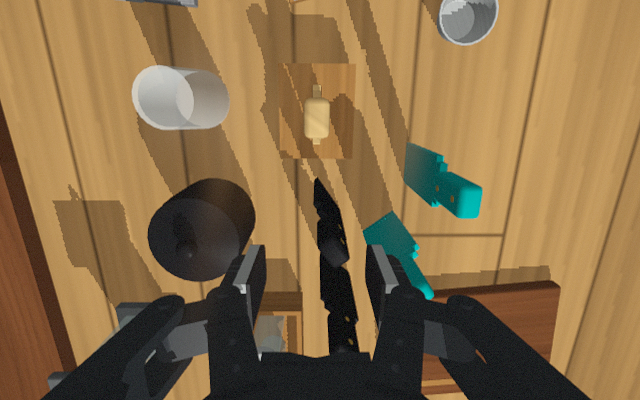

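The wooden scraper's handle is at (316,117) in the centre of the block. It measures at (0.546, 0.2085) with yaw about 0. The nearest black blade (325,215) is clear of the approach.

Request:
play_rows(
  moves=[
    [-0.0012, -0.035, 0, 0],
    [-0.0012, -0.0673, 0, 0],
    [-0.0012, -0.0673, -0.01, 0],
    [-0.0012, -0.0673, -0.05, 0],
    [-0.0012, -0.0673, -0.09, 0],
    [-0.0012, -0.0673, -0.12, 0],
    [-0.0012, -0.0673, -0.139, 0],
    [-0.0012, -0.0673, -0.139, 0],
    [-0.0012, -0.0673, -0.139, 0],
  ],
)

```text
t: 31.82
ee_pos: [0.5469, 0.2083, 0.162]
tcp_rot: [[-0.003, -1.0, 0.003], [-1.0, 0.003, -0.02], [0.02, -0.003, -1.0]]
contact_force: [0.8, -0.3, -0.5]
gripper_width: 0.0512
```

```bash
python3 - <<'E'
from h import *
s=read_state();print(s['t'],s['ee_pos'],s['contact_force'],s['tcp_rot'].round(3).tolist())
c=save('wrist','w3');d=save('side','sd3');
cv2.imwrite('pics/m3.png',np.hstack([cv2.resize(c['frame'][200:400,220:420],(400,400)),cv2.resize(d['frame'][120:220,245:345],(400,400))]))
E
```

```text
31.825 [0.54685224 0.20829952 0.16195156] [ 0.78896115 -0.26990085 -0.47155263] [[-0.003, -1.0, 0.003], [-1.0, 0.003, -0.02], [0.02, -0.003, -1.0]]
```

View pics/m3.png

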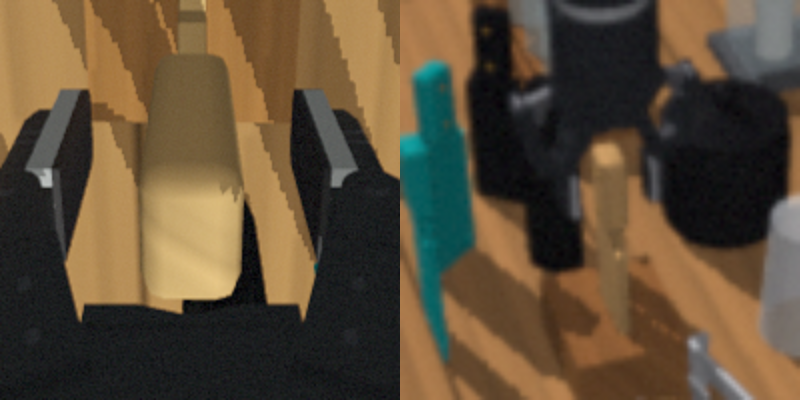

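The handle is centred between the pads, so I'm closing.

Request:
play_rows(
  moves=[
    [0, 0, 0, 0],
    [0, 0, 0, 0],
    [0, 0, 0, 0],
    [0, 0, 0, 0],
    [0, 0, 0, 0],
    [0, 0, 0, 0],
  ],
  claw=0,
  force=60,
)

```text
t: 32.67
ee_pos: [0.5473, 0.2086, 0.1633]
tcp_rot: [[-0.003, -1.0, 0.005], [-1.0, 0.003, -0.019], [0.019, -0.005, -1.0]]
contact_force: [-1.0, -0.1, 5.7]
gripper_width: 0.0196
```

Request:
play_rows(
  moves=[
    [0, 0, 0.01, 0],
    [0, 0, 0.03, 0],
    [0, 0, 0.05, 0],
    [0, 0, 0.08, 0],
    [0, 0, 0.11, 0],
    [0, 0, 0.14, 0],
    [0, 0, 0.16, 0],
    [0, 0, 0.16, 0],
    [0, 0, 0.16, 0],
  ],
)

```text
t: 33.8
ee_pos: [0.5469, 0.2085, 0.3224]
tcp_rot: [[-0.003, -1.0, 0.004], [-1.0, 0.003, -0.019], [0.019, -0.004, -1.0]]
contact_force: [-0.8, 0.2, -1.3]
gripper_width: 0.0192
```

```bash
python3 - <<'E'
from h import *
s=read_state();print(s['t'],s['ee_pos'],s['contact_force'],s['tcp_rot'].round(3).tolist())
c=save('wrist','w4');d=save('scene','sc4');e=save('side','sd4')
cv2.imwrite('pics/m4.png',np.hstack([cv2.resize(d['frame'][60:260,240:440],(400,400)),cv2.resize(e['frame'][60:260,200:400],(400,400))]))
E
```

```text
33.8 [0.54689281 0.20846681 0.32244731] [-0.75122295  0.23879179 -1.34300565] [[-0.003, -1.0, 0.004], [-1.0, 0.003, -0.019], [0.019, -0.004, -1.0]]
```

View pics/m4.png

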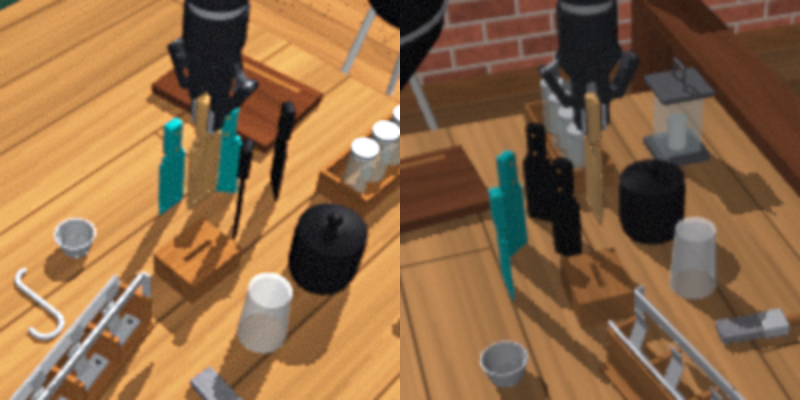

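The scraper is held upright and the block is empty, with its open slot visible at (200,248) in the left half. Now carrying it over the right slot.

Request:
play_rows(
  moves=[
    [0, -0.02, 0, 0],
    [0.003, -0.055, 0, 1],
    [0.007, -0.095, 0, 3],
    [0.01, -0.135, 0, 5],
    [0.014, -0.175, 0, 7],
    [0.018, -0.215, 0, 9],
    [0.022, -0.255, 0, 11],
    [0.026, -0.295, 0, 12.6],
    [0.03, -0.33, 0, 13.6],
    [0.0325, -0.347, 0, 13.6],
    [0.0325, -0.347, 0, 13.6],
    [0.0325, -0.347, 0, 13.6],
    [0.0325, -0.347, 0, 13.6],
  ],
)

```text
t: 35.58
ee_pos: [0.5792, -0.1373, 0.3222]
tcp_rot: [[0.234, -0.972, 0.007], [-0.972, -0.234, -0.018], [0.019, -0.003, -1.0]]
contact_force: [0.3, 1.0, -1.4]
gripper_width: 0.0193
```

```bash
python3 - <<'E'
from h import *
st();s=read_state();print(s['ee_pos'],s['tcp_rot'].round(3).tolist())
R=np.array([XR,YR])
for n in ['wrist','scene','side']:
    c=save(n,n+'5');p=cloud(c);q=p.reshape(-1,3);b=c['frame'].reshape(-1,3).astype(int)
    r=np.c_[(q[:,:2]-O)@R.T*1e3,q[:,2]*1e3]
    for lo,hi in [(168,180),(180,200),(200,240),(240,285)]:
        m=(r[:,2]>lo)&(r[:,2]<hi)&(abs(r[:,0]-4)<25)&(abs(r[:,1]+84)<40)&(b[:,2]>b[:,0]+30)
        if m.sum()>5: print(n,lo,hi,m.sum(),np.percentile(r[m],[2,50,98],axis=0).round(1).tolist())
    m=(r[:,2]>85)&(r[:,2]<97)&(abs(r[:,0]+9)<6)&(abs(r[:,1])<130); 
    if m.sum()>20: print(n,'lead',np.median(r[m],0).round(1), 'slope x/y',np.polyfit(r[m][:,1],r[m][:,0],1).round(4))
    m=(r[:,2]>110)&(r[:,2]<124)&(abs(r[:,0]-36)<7)&(abs(r[:,1])<130)
    if m.sum()>20: print(n,'bar',np.median(r[m],0).round(1), 'slope x/y',np.polyfit(r[m][:,1],r[m][:,0],1).round(4))
a,b=load('scene5'),load('side5')
cv2.imwrite('pics/m5.png',np.hstack([cv2.resize(a['frame'][140:300,190:350],(400,400),interpolation=cv2.INTER_CUBIC),cv2.resize(b['frame'][140:300,290:450],(400,400),interpolation=cv2.INTER_CUBIC)]))
E
```

```text
t35.58 rackx 5.30 racky -82.83 z 322.21 mm F x 0.53 y 0.94 z -1.36 [ 0.2338 -0.9721  0.0194]
[ 0.57919007 -0.13730513  0.32221284] [[0.234, -0.972, 0.007], [-0.972, -0.234, -0.018], [0.019, -0.003, -1.0]]
wrist 168 180 11 [[2.0, -110.6, 169.4], [3.8, -110.3, 173.2], [7.2, -109.6, 179.9]]
wrist 180 200 37 [[1.2, -110.8, 180.3], [4.7, -110.5, 190.3], [8.1, -110.3, 199.0]]
wrist 200 240 104 [[1.4, -110.8, 201.7], [4.7, -110.5, 222.4], [8.3, -110.1, 239.2]]
wrist 240 285 342 [[1.2, -110.8, 242.4], [4.7, -110.3, 278.5], [8.2, -104.3, 284.3]]
wrist lead [ -7.6 -77.1  91.3] slope x/y [-3.3000e-03 -7.8623e+00]
wrist bar [ 33.9 -66.4 119.3] slope x/y [2.67000e-02 3.63888e+01]
scene 168 180 39 [[5.1, -110.4, 168.2], [10.2, -87.3, 174.3], [11.2, -58.6, 179.8]]
scene 180 200 87 [[7.0, -110.9, 180.2], [10.8, -85.0, 190.9], [12.0, -55.8, 199.5]]
scene 200 240 198 [[5.0, -110.9, 200.7], [10.7, -86.7, 220.3], [12.1, -56.1, 239.0]]
scene 240 285 244 [[5.0, -110.7, 241.1], [10.6, -87.0, 262.8], [11.8, -56.3, 283.1]]
scene lead [ -5.3 -15.7  91.2] slope x/y [ 7.000e-04 -5.502e+00]
scene bar [ 41.2 -20.  118.4] slope x/y [2.60000e-03 4.07572e+01]
side 168 180 48 [[-0.9, -107.9, 168.7], [1.0, -84.0, 173.3], [6.7, -58.9, 179.4]]
side 180 200 112 [[-1.3, -110.3, 180.4], [0.3, -88.3, 191.0], [6.3, -56.3, 199.9]]
side 200 240 222 [[-1.6, -110.4, 201.1], [0.3, -86.5, 220.5], [5.7, -55.8, 239.2]]
side 240 285 283 [[-1.2, -110.0, 241.0], [0.4, -86.7, 262.9], [7.1, -55.3, 283.4]]
side lead [ -9.7 -10.1  93.2] slope x/y [ 1.300e-03 -9.705e+00]
side bar [ 33.5   6.8 116.7] slope x/y [-3.10000e-03  3.37403e+01]
```

View pics/m5.png

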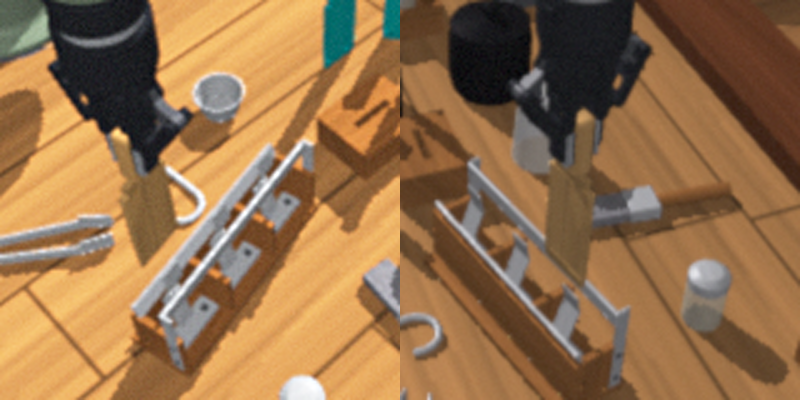

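View pics/wrist5.png

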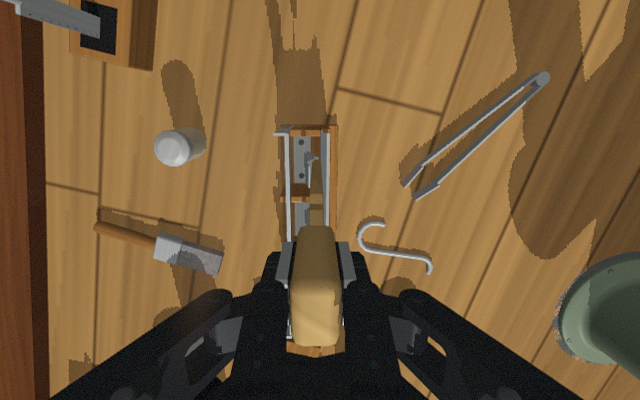

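Relative to the rack as each camera sees it, the blade centre is at x 4.5–5.0 mm and y about −83, and upright. Aim is 4 and −84. Descending.

Request:
play_rows(
  moves=[
    [0, 0, -0.02, 0],
    [0, 0, -0.045, 0],
    [0, 0, -0.065, 0],
    [0, 0, -0.075, 0],
    [0, 0, -0.075, 0],
  ],
)

```text
t: 36.35
ee_pos: [0.579, -0.1374, 0.2469]
tcp_rot: [[0.234, -0.972, 0.006], [-0.972, -0.234, -0.018], [0.019, -0.002, -1.0]]
contact_force: [0.4, 0.1, -0.7]
gripper_width: 0.0195
```

```bash
python3 - <<'E'
from h import *
fav(4)
a,b=save('scene','scene6'),save('side','side6')
cv2.imwrite('pics/m6.png',np.hstack([cv2.resize(a['frame'][200:300,220:320],(400,400),interpolation=cv2.INTER_CUBIC),cv2.resize(b['frame'][210:310,320:420],(400,400),interpolation=cv2.INTER_CUBIC)]))
E
```

```text
t 36.55 F [ 0.08  0.13 -0.8 ] sd [0.64 0.83 0.33] rack [  5.73 -83.37 248.07]
```

View pics/m6.png

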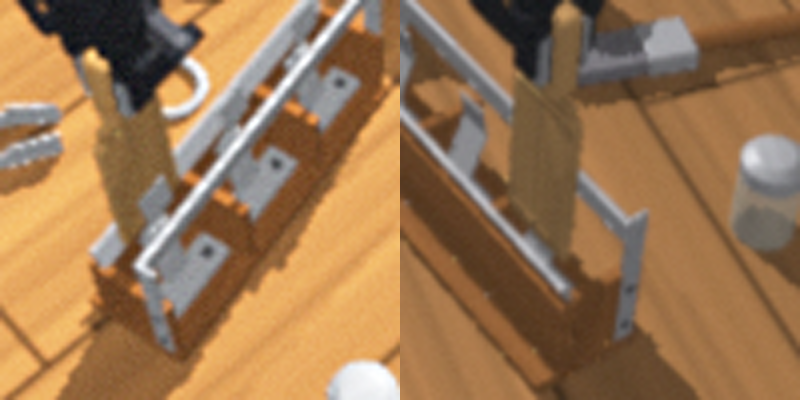

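The blade foot is between the lead-in strip and the right tab. Lowering in stages with force checks.

Request:
play_rows(
  moves=[
    [0, 0, -0.005, 0],
    [0, 0, -0.01, 0],
    [0, 0, -0.015, 0],
    [0, 0, -0.018, 0],
    [0, 0, -0.018, 0],
  ],
)

```text
t: 37.28
ee_pos: [0.5788, -0.1381, 0.2297]
tcp_rot: [[0.233, -0.972, 0.007], [-0.972, -0.233, -0.02], [0.021, -0.002, -1.0]]
contact_force: [-4.4, -1.4, 2.2]
gripper_width: 0.0194
```

```bash
python3 -c "
from h import *
fav(4)"
```

```text
t 37.48 F [-3.89 -0.66  2.33] sd [0.1  0.38 0.53] rack [  4.99 -83.49 229.79]
```

Request:
play_rows(
  moves=[
    [0, 0, -0.004, 0],
    [0, 0, -0.008, 0],
    [0, 0, -0.012, 0],
    [0, 0, -0.015, 0],
    [0, 0, -0.015, 0],
  ],
)

```text
t: 38.1
ee_pos: [0.5794, -0.1383, 0.2155]
tcp_rot: [[0.233, -0.972, 0.008], [-0.972, -0.233, -0.02], [0.022, -0.003, -1.0]]
contact_force: [-4.4, -2.2, 5.3]
gripper_width: 0.0195
```

```bash
python3 -c "
from h import *
fav(4)"
```

```text
t 38.3 F [-4.26 -0.    5.64] sd [0.17 0.47 0.17] rack [  5.26 -83.83 215.48]
```

Request:
play_rows(
  moves=[
    [0, 0, -0.005, 0],
    [0, 0, -0.01, 0],
    [0, 0, -0.015, 0],
    [0, 0, -0.02, 0],
    [0, 0, -0.025, 0],
    [0, 0, -0.03, 0],
    [0, 0, -0.03, 0],
  ],
)

```text
t: 39.17
ee_pos: [0.5793, -0.1385, 0.1853]
tcp_rot: [[0.233, -0.972, 0.008], [-0.972, -0.233, -0.021], [0.022, -0.003, -1.0]]
contact_force: [-4.8, -2.0, 1.2]
gripper_width: 0.0194
```

```bash
python3 -c "
from h import *
fav(4)"
```

```text
t 39.38 F [-3.69 -0.77  0.58] sd [0.33 0.29 0.36] rack [  5.11 -83.96 185.29]
```

Request:
play_rows(
  moves=[
    [0, 0, -0.004, 0],
    [0, 0, -0.008, 0],
    [0, 0, -0.012, 0],
    [0, 0, -0.013, 0],
    [0, 0, -0.013, 0],
  ],
)

```text
t: 40.0
ee_pos: [0.5793, -0.1384, 0.1726]
tcp_rot: [[0.233, -0.972, 0.008], [-0.972, -0.233, -0.02], [0.022, -0.003, -1.0]]
contact_force: [-4.4, -1.8, 3.6]
gripper_width: 0.0192
```

```bash
python3 -c "
from h import *
fav(4)"
```

```text
t 40.2 F [-5.02 -0.23  3.85] sd [0.23 0.18 0.54] rack [  5.13 -83.92 172.56]
```

Foot should be about 3–4 mm above the floor. Small steps until it seats.

Request:
play_rows(
  moves=[
    [0, 0, -0.001, 0],
    [0, 0, -0.002, 0],
    [0, 0, -0.0025, 0],
    [0, 0, -0.0025, 0],
  ],
)

```text
t: 40.7
ee_pos: [0.5792, -0.1383, 0.1705]
tcp_rot: [[0.233, -0.972, 0.008], [-0.972, -0.233, -0.02], [0.022, -0.003, -1.0]]
contact_force: [-6.0, -2.1, 4.9]
gripper_width: 0.0195
```

```bash
python3 -c "
from h import *
fav(4)"
```

```text
t 40.9 F [-5.51 -0.22  4.71] sd [0.69 0.59 0.75] rack [  5.11 -83.87 170.5 ]
```

Request:
play_rows(
  moves=[
    [0, 0, -0.001, 0],
    [0, 0, -0.0015, 0],
    [0, 0, -0.0015, 0],
  ],
)

```text
t: 41.28
ee_pos: [0.5792, -0.1383, 0.1694]
tcp_rot: [[0.233, -0.972, 0.008], [-0.972, -0.233, -0.02], [0.022, -0.003, -1.0]]
contact_force: [-5.6, -0.5, 4.6]
gripper_width: 0.0193
```

```bash
python3 -c "
from h import *
fav(4)"
```

```text
t 41.48 F [-5.89 -0.03  4.55] sd [0.46 0.62 0.06] rack [  5.1  -83.82 169.45]
```

Request:
play_rows(
  moves=[
    [0, 0, -0.001, 0],
    [0, 0, -0.0015, 0],
    [0, 0, -0.0015, 0],
  ],
)

```text
t: 41.85
ee_pos: [0.5793, -0.1384, 0.1693]
tcp_rot: [[0.233, -0.972, 0.009], [-0.972, -0.233, -0.021], [0.022, -0.004, -1.0]]
contact_force: [-6.8, -1.6, 10.1]
gripper_width: 0.0194
```

```bash
python3 -c "
from h import *
fav(4)"
```

```text
t 42.05 F [-6.83  0.59 10.41] sd [0.55 0.39 0.88] rack [  5.17 -83.96 169.32]
```

Request:
play_rows(
  moves=[
    [0, 0, -0.001, 0],
    [0, 0, -0.0015, 0],
    [0, 0, -0.0015, 0],
  ],
)

```text
t: 42.42
ee_pos: [0.5793, -0.1384, 0.1693]
tcp_rot: [[0.233, -0.972, 0.01], [-0.972, -0.233, -0.021], [0.023, -0.005, -1.0]]
contact_force: [-6.7, -0.5, 11.2]
gripper_width: 0.0196
```

```bash
python3 -c "
from h import *
fav(4)"
```

```text
t 42.62 F [-7.56  1.03 11.38] sd [0.3  0.43 0.53] rack [  5.13 -83.96 169.3 ]
```

Seated: z stalled at 169.3 against a predicted 169, with the downward force rising to 11 N. Releasing and lifting clear.

Request:
play_rows(
  moves=[
    [0, 0, 0, 0],
    [0, 0, 0, 0],
    [0, 0, 0, 0],
    [0, 0, 0, 0],
    [0, 0, 0, 0],
  ],
  claw=0.6,
)

```text
t: 43.25
ee_pos: [0.5794, -0.1384, 0.1691]
tcp_rot: [[0.233, -0.972, 0.01], [-0.972, -0.233, -0.021], [0.023, -0.005, -1.0]]
contact_force: [0.7, 0.1, -0.1]
gripper_width: 0.051
```

Request:
play_rows(
  moves=[
    [0, 0, 0.01, 0],
    [0, 0, 0.04, 0],
    [0, 0, 0.08, 0],
    [0, 0, 0.12, 0],
    [-0.03, 0, 0.14, 0],
    [-0.07, 0, 0.14, 0],
    [-0.12, 0, 0.14, 0],
    [-0.16, 0, 0.14, 0],
    [-0.16, 0, 0.14, 0],
  ],
)

```text
t: 44.38
ee_pos: [0.4173, -0.138, 0.3102]
tcp_rot: [[0.232, -0.973, 0.011], [-0.973, -0.232, -0.021], [0.023, -0.005, -1.0]]
contact_force: [0.7, -0.7, -0.4]
gripper_width: 0.0513
```

```bash
python3 - <<'E'
from h import *
st();R=np.array([XR,YR])
for n in ['scene','side','wrist']:
    c=save(n,n+'7');p=cloud(c);q=p.reshape(-1,3);b=c['frame'].reshape(-1,3).astype(int)
    r=np.c_[(q[:,:2]-O)@R.T*1e3,q[:,2]*1e3]
    for lo,hi in [(135,141),(150,198),(198,207)]:
        m=(r[:,2]>lo)&(r[:,2]<hi)&(abs(r[:,0]-4)<25)&(abs(r[:,1]+84)<40)&(b[:,2]>b[:,0]+30)
        if m.sum()>5: print(n,lo,hi,m.sum(),np.percentile(r[m],[2,50,98],axis=0).round(1).tolist())
a,b=load('scene7'),load('side7')
cv2.imwrite('pics/m7.png',np.hstack([cv2.resize(a['frame'][160:300,200:340],(400,400),interpolation=cv2.INTER_CUBIC),cv2.resize(b['frame'][180:320,290:430],(400,400),interpolation=cv2.INTER_CUBIC)]))
E
```

```text
t44.38 rackx -152.28 racky -45.75 z 310.22 mm F x 0.51 y -0.87 z -0.42 [ 0.2317 -0.9725  0.0232]
scene 135 141 18 [[2.3, -105.4, 135.2], [8.7, -99.4, 139.7], [11.5, -63.2, 140.6]]
scene 150 198 137 [[0.2, -99.0, 150.5], [15.4, -91.5, 175.8], [17.2, -72.3, 197.3]]
scene 198 207 79 [[-1.9, -97.0, 198.5], [7.5, -84.2, 201.4], [16.2, -71.5, 204.4]]
side 135 141 14 [[-2.7, -104.9, 135.3], [-0.0, -99.2, 137.2], [5.4, -61.0, 140.7]]
side 150 198 184 [[-8.0, -98.0, 151.3], [-5.5, -93.1, 174.9], [10.3, -70.4, 197.3]]
side 198 207 78 [[-6.4, -97.4, 198.4], [0.8, -84.6, 202.1], [10.9, -71.2, 205.3]]
wrist 135 141 129 [[-0.8, -105.2, 135.7], [1.7, -99.3, 139.6], [7.3, -62.2, 140.8]]
wrist 150 198 1098 [[-7.0, -98.6, 151.0], [-6.0, -86.5, 177.9], [5.2, -70.6, 197.5]]
wrist 198 207 869 [[-6.1, -97.4, 198.4], [1.6, -84.4, 201.5], [11.7, -70.4, 203.1]]
```

View pics/m7.png

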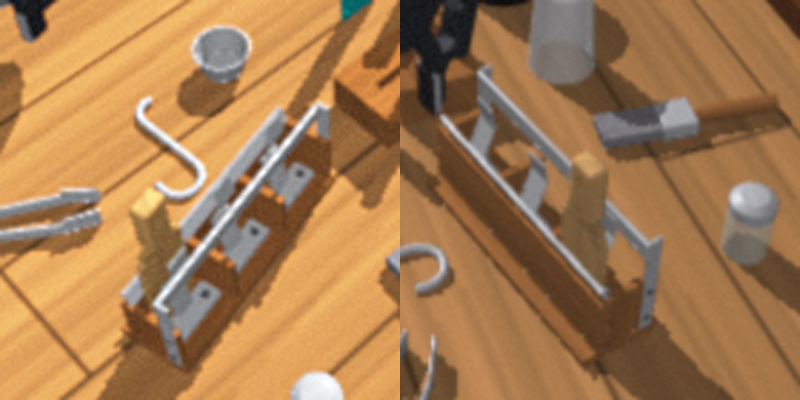

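View pics/scene7.png

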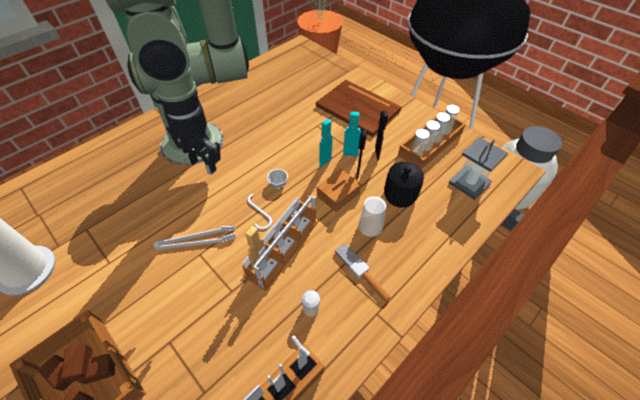

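The scraper stands upright in the right slot. Its top went from about 196 to 202 mm, a 6 mm rise that puts the foot on the 12 mm floor. Its x is about 4 and its y about −84. The bystanders and look-alikes are where they were. Handing in.

```bash
python3 -c "
from cell import *
print(hand_in())"
```

```text
the job is handed in; nothing more can be done
None
```

I pressed the springs left, middle, right, each until it met the stop bar. The right one is the strong one, and the wooden scraper is now fully home and upright in the right slot.

| Spring | Push-back just before the stop | Stop position (TCP, rack x) | Peak force |
|---|---|---|---|
| Left | about 2 N | 23.75 mm | 6.5 N |
| Middle | about 1.4 N | 23.65 mm | 5.3 N |
| Right | about 5.5 N, rising evenly | 23.64 mm | 9 N |

- **Scraper:** I lifted it from the drying block, pushed it down until it stopped dead at about 11 N, let go and backed well clear. The last pictures show its top about 6 mm higher than it stood in the block, which matches the 12 mm slot floor. It sits at about x 4, y −84 mm in the rack.
- **Everything else:** the bystanders and the black and turquoise look-alikes look unmoved in the last scene picture. The last robot time I read was 44.4 s.
- **Disagreements:** the scene and side cameras differed by about 4–5 mm across the rack, so I aimed with the wrist camera and with positions taken relative to the rack. The right spring's stop showed as a gradual rise in force with the tip halting, not a sharp jump, because the tool tilted about 1° while pressing; that tilt stayed for the rest of the job.

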